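Strip the pellet die and set its parts out

ROBOT

A 6-joint arm with a two-finger parallel gripper is mounted at the origin on the work surface. World frame = base frame: x ahead of the robot, y to its left, z up, the work surface at z = 0. Lengths are in m, angles in rad, forces in N, time in s.
With the tool pointing down it reaches from about 0.15 to 0.775 m from the base axis. Payload 6.1 kg.
Tool frame: the origin (TCP) lies midway between the tips of the shut fingers; the grasp point (between the pads) lies 19 mm behind it; z points along the fingers, y is the line along which they close (so a half turn about z gives the same grasp; the last joint's range is limited). The gripper opens to 85 mm and grips with 20 to 120 N. Pads are 22 mm wide; open, the fingers measure 114 mm over their backs; the gripper's body (76 mm by 85 mm) begins 54 mm behind the grasp point. The pads swing forward as they close: fully open they stand 13 mm farther back than shut.
Start: joints at [1.16, 0.126, -0.04, 1.405, 0, 1.571], TCP at [0.21, 0.481, 0.231] pointing down, gripper open.
Joint ranges: [-2.72, 2.72], [-0.95, 1.95], [-1.27, 1.35], [-1.78, 2.02], [-1.46, 1.47], [-3.14, 3.14]. Speed limits (rad/s): [2.39, 2.39, 3.01, 3.14, 3.14, 3.14].

INTERFACE

Orientations are given as [roll, pitch, yaw] about the fixed x, y, z axes, in that order (R = Rz(yaw) Ry(pitch) Rx(roll)).
In Python, from cell import arm gives the robot as it stands.
- The arm moves only by the shell command python3 -m handwheel 'ROWS' [OPENING]. ROWS is JSON, a list that holds one entry, the list of rows, each a list of 4 numbers: the shift along the world's x, y, z in m, then the turn about the world's z in rad. In form: [[[x, y, z, roll], ...]]. A call has 1 to 12 rows; each row shifts and turns the commanded pose from where the row before left it; what a row does not reach is not made up. A row lasts 1/8 s, in which the tool goes at most 62.5 mm and 10.7 degrees, less where a joint would pass 70% of its speed; a pose out of reach is approached as far as the arm can. A call is refused whole if a number of a shift passes 0.0625 or a number of a turn 0.188, either way. A call with a gripper value outside its range is refused whole. OPENING is the closure, from -1 (fully open) to 1 (shut), set as the call begins (- or left out, the last holds). The fingers move at their own pace and stop on an object; the grip force is fixed at half the most. Time passes only in rows, so rows that do not move let the fingers close. It gives the time, the measured TCP pose, the force, the opening and the grip force at its end, in the units of the state.
- arm.observe(): the state, without advancing time (a new reading comes with each control period).
- arm.camera(name): name is "side" or "top"; returns a dict with "color" (400x640x3 uint8, red, green, blue), "camera_matrix" (3x3 intrinsics, pixels), "position" and "attitude" of the camera in the world. Camera axes: x right, y down, z forward; pixel columns grow to the right and rows downward; lengths in m; the calibration is good to about 2 mm. A picture is of the moment at which its call begins. There is no depth.
- arm.job_done(): hands the job in; it is judged then, once.
Trained networks look in a picture, given as the dict that the camera call returned (one of the last four; its "shot" number tells which), for a name from the list of things; names that differ only in an ending like _2 or _b are one class to them, and where a whole thing is asked for, a point or a joint stands for the part that bears it (a point fixed in the world has none). Each returns a list of dicts, best first, with "confidence" (0 to 1); they miss things now and then, are a little off and sometimes report something else, mostly with a low value. They report only what shows in the picture. A call takes as long as a camera call. They do not tell look-alikes from the thing itself.
- arm.search_frame(picture, name): "location" ([column, row] in pixels, amid what is visible of it).
- arm.trace(picture, name): "region" (400x640 bool, what is visible of it) and "location" ([column, row] in pixels, amid what is visible of it).
- arm.place_of(picture, name): "location" ([column, row] in pixels: a listed point, or the origin of a listed thing).
The state is a dict: "time_s": time; "qpos": joint angles; "qvel": joint speeds; "tau": joint torques, N m; "ee_pos": TCP position; "eef_rot": TCP orientation; "force": force on the tool from outside, world axes, zero at the start; "torque": the same for the moment, N m; "opening": opening from 0.0 (shut) to 1.0 (fully open); "gripper_force": force on a finger pad.
Only numpy, scipy, OpenCV 4.12 (cv2) and the standard library are available. Lean on these libraries where they do the work, as an engineer would, in place of code of your own. Each camera call takes 0.05 s, during which the arm holds its last target. There are 200 camera calls.

TASK

Take the stacked pellet die apart from the top, one part at a time, leaving the rest of the stack standing where it is: stand the red-knobbed plunger upright in the middle of the blue dish, then lay the brass collar flat in the middle of the green mat, then stand the steel sleeve in the middle of the balance pan, and last the dark base, boss upwards, in the middle of the yellow pad. Set the parts down gently, never dropping one, and leave the glass beaker and the white mortar where they are.

Things in the scene. Friction and masses are not known exactly. Their poses are not given: they have to be found in the camera images.
- plunger: Plunger, top of the stack: steel stem 22 mm across, 34 mm long, under a red knob (shoulder 32 mm across, 6 mm thick; above it the grip, 28 mm across, 24 mm tall). Origin: centre of the stem's foot, z up; shoulder at z 34 to 40 mm, grip 40 to 64 mm. The stem hangs in the bores of collar and sleeve with 2 mm of play: lift straight up over 34 mm. It stands on its foot. About 0.15 kg.
- collar: Brass collar (ring), second from the top: outer diameter 46 mm, bore 26 mm, 24 mm tall. Origin: centre of the underside, z up. About 0.22 kg. It lies loose on the sleeve.
- sleeve: Bright steel die sleeve (thick tube), third from the top: outer diameter 58 mm, bore 26 mm, 40 mm tall. Origin: centre of the underside, z up. About 0.62 kg. It stands on the base, loosely over a 5 mm high boss.
- base: Dark steel base of the die, bottom of the stack: disc 68 mm in diameter, 24 mm tall, with a boss 20 mm in diameter and 5 mm high on top. Origin: centre of the underside, z up. About 0.66 kg. It stands loose on a bare aluminium plate (100 x 100 x 10 mm), where the stack rises coaxially: base, sleeve, collar, plunger, top of the knob 128 mm above the table.
- dish: Place of the plunger: round blue porcelain dish, 112 mm across the rim, 14 mm high, flat floor about 94 mm across and 6 mm above the table. Origin: centre of the underside. Fixed; its place on the table changes from start to start.
- mat: Place of the collar: flat square teal-green mat, 100 x 100 x 4 mm. Origin: centre of the underside. Fixed; its place on the table changes from start to start.
- balance: Place of the sleeve: low white laboratory balance, 155 x 150 mm, with a steel weighing pan 110 x 125 mm whose top is 54 mm above the table; a blue display lies on its low front part, in -x of its frame. Origin: at table height, below the middle of the pan to within 5 mm; aim for the origin. Fixed; its place on the table changes from start to start.
- pad: Place of the base: square yellow-painted pad, 105 x 105 x 12 mm. Origin: centre of the underside. Fixed; its place on the table changes from start to start.
- beaker: Bystander: small empty glass beaker, 48 mm across, 60 mm tall, standing loose at the far side. Origin: centre of the underside. Leave alone.
- mortar: Bystander: white porcelain mortar bowl, 90 mm across, 45 mm tall, standing loose at the far side. Origin: centre of the underside. Leave alone.
Things that resemble listed ones, but are neither listed nor needed, are in the scene too. What is meant by the collar is not pink or purple, and is the smaller of those in its own colour.

How it is judged:
On the way, in this order (a step that is already met when the one before it is completed fails the run):
1. the plunger stands released in the dish, the rest of the stack still in place (horizontal distance between plunger and dish below 0.015 m and z of plunger in the frame of dish between 0.002 and 0.01 m and angle between plunger's own z axis and vertical below 0.1 rad and linear speed of plunger below 0.03 m/s and contact force between plunger and the fingers below 0.1 N and distance of each of collar, sleeve, base from where it was at the start of the episode below 0.03 m), for 0.2 s.
2. the collar lies released on the mat, sleeve and base still in place (horizontal distance between collar and mat below 0.015 m and z of collar in the frame of mat between 0 and 0.008 m and angle between collar's own z axis and vertical below 0.1 rad and linear speed of collar below 0.03 m/s and contact force between collar and the fingers below 0.1 N and distance of each of sleeve, base from where it was at the start of the episode below 0.03 m), for 0.2 s.
3. the sleeve stands released on the balance pan, the base still in place (horizontal distance between sleeve and balance below 0.015 m and z of sleeve in the frame of balance between 0.05 and 0.058 m and angle between sleeve's own z axis and vertical below 0.1 rad and linear speed of sleeve below 0.03 m/s and contact force between sleeve and the fingers below 0.1 N and distance of base from where it was at the start of the episode below 0.03 m), for 0.2 s.
4. the base stands released on the yellow pad (horizontal distance between base and pad below 0.015 m and z of base in the frame of pad between 0.008 and 0.016 m and angle between base's own z axis and vertical below 0.1 rad and linear speed of base below 0.03 m/s and contact force between base and the fingers below 0.1 N), for 0.2 s.
At the end, for the whole second after the job is handed in: Plunger in the dish, collar on the mat, sleeve on the balance pan and base on the yellow pad: each within 15 mm (horizontally) of its place's origin, resting on it (height within 4 mm), upright within 0.1 rad, at rest and released; beaker and mortar within 20 mm of where they stood (all of step 4 and horizontal distance between plunger and dish below 0.015 m and z of plunger in the frame of dish between 0.002 and 0.01 m and angle between each of plunger, collar, sleeve's own z axis and vertical below 0.1 rad and linear speed of each of plunger, collar, sleeve below 0.03 m/s and contact force between each of plunger, collar, sleeve and the fingers below 0.1 N and horizontal distance between collar and mat below 0.015 m and z of collar in the frame of mat between 0 and 0.008 m and horizontal distance between sleeve and balance below 0.015 m and z of sleeve in the frame of balance between 0.05 and 0.058 m and distance of each of beaker, mortar from where it was at the start of the episode below 0.02 m); the robot touches nothing.
It fails at once if a part of the die is dropped (moves at over 0.5 m/s out of the fingers: about 13 mm of free fall) ((linear speed of plunger above 0.5 m/s and contact force between plunger and the fingers below 0.05 N) or (linear speed of collar above 0.5 m/s and contact force between collar and the fingers below 0.05 N) or (linear speed of sleeve above 0.5 m/s and contact force between sleeve and the fingers below 0.05 N) or (linear speed of base above 0.5 m/s and contact force between base and the fingers below 0.05 N)).
It fails at once if the beaker is pushed or tipped (distance of beaker from where it was at the start of the episode above 0.02 m or angle between beaker's own z axis and vertical above 0.3 rad).
It fails at once if the mortar is pushed or tipped (distance of mortar from where it was at the start of the episode above 0.02 m or angle between mortar's own z axis and vertical above 0.3 rad).
It also fails if it takes over 141 s, if anything falls off the work surface, if the arm or the gripper's body presses on something with over 40 N, if the wrist force passes 120 N, or if a joint passes its speed limit or range.

## Working session

There is one attempt and no reset: what is moved stays moved. The work goes in short steps, Python scripts to look and compute and a shell command to move; the robot and the scene stay as the last step left them, time stands still between calls to the robot, and variables do not carry over. Pictures are saved under pics/ and viewed, at most 18 in all, crops included, and the job is handed in when it is done.

```bash
mkdir -p pics
cat > h.py <<'E'
import numpy as np, cv2
from cell import arm
from scipy.spatial.transform import Rotation as Ro
def rot(a):
    a=np.array(a,float)
    return a if a.shape==(3,3) else (Ro.from_euler('xyz',a).as_matrix() if a.size==3 else Ro.from_quat(a).as_matrix())
def ray(p,px,z):
    K=np.array(p["camera_matrix"]);d=rot(p["attitude"])@np.linalg.solve(K,[px[0],px[1],1.]);c=np.array(p["position"])
    return c+d*(z-c[2])/d[2]
def proj(p,X):
    v=np.array(p["camera_matrix"])@(rot(p["attitude"]).T@(np.array(X)-p["position"]));return v[:2]/v[2]
def save(p,n,crop=None,s=1):
    im=p["color"][...,::-1]
    if crop: im=im[crop[1]:crop[3],crop[0]:crop[2]]
    cv2.imwrite("pics/"+n,cv2.resize(im,None,fx=s,fy=s,interpolation=cv2.INTER_CUBIC))
E
python3 - <<'E'
from h import *
o=arm.observe();print(o)
H=dict(plunger=.064,collar=.069+.01,sleeve=.034,base=.01,dish=0,mat=0,balance=0,pad=0,beaker=0,mortar=0)
H['plunger']=.064
for n in("top","side"):
    p=arm.camera(n);save(p,n+"0.png");print(n,p["position"],p["attitude"],p["camera_matrix"])
    for k,z in H.items():
        for d in arm.place_of(p,k)[:3]: print(k,np.round(d["location"]),round(d["confidence"],2),np.round(ray(p,d["location"],z),3))
E
```

```text
{'time_s': 0.0, 'qpos': array([ 1.16002613e+00,  1.26379279e-01, -4.06091115e-02,  1.40540210e+00,
        2.67062104e-05,  1.57079634e+00]), 'qvel': array([ 0.00039907,  0.00099349, -0.00108387, -0.0008904 ,  0.00080187,
        0.00230357]), 'tau': array([ 3.08021758e-03, -4.35918653e+01,  3.52922165e+01,  1.74023869e-02,
        1.26772179e-04, -6.83939390e-06]), 'ee_pos': array([0.20946986, 0.4809547 , 0.23052835]), 'eef_rot': array([-3.13999850e+00, -2.67061623e-05,  2.73082241e+00]), 'force': array([-0.73096622,  0.18987886, -0.53727975]), 'torque': array([ 0.0060992 , -0.02253492, -0.03756421]), 'gripper_force': 0.0, 'opening': 1.0019803011591035}
top [0.44041885 0.0176371  1.16724744] [-3.03936645 -0.02080501 -1.54777346] [[509.27756351   0.         327.32219201]
 [  0.         509.27756351 204.15151418]
 [  0.           0.           1.        ]]
plunger [320. 224.] 0.69 [0.511 0.013 0.064]
collar [352. 279.] 0.97 [ 0.395 -0.059  0.079]
collar [272. 240.] 0.91 [0.473 0.114 0.079]
collar [372. 219.] 0.57 [ 0.522 -0.1    0.079]
sleeve [322. 224.] 0.67 [0.513 0.008 0.034]
base [
[... 512 characters left out ...]
52] [-2.3032506   0.01491517 -2.99696542] [[518.42521779   0.         316.38546244]
 [  0.         518.42521779 200.89397985]
 [  0.           0.           1.        ]]
plunger [331. 199.] 0.74 [ 0.518 -0.001  0.064]
collar [383. 204.] 0.96 [0.393 0.017 0.079]
collar [332. 204.] 0.63 [0.512 0.032 0.079]
collar [338. 260.] 0.6 [0.477 0.202 0.079]
sleeve [333. 212.] 0.85 [0.512 0.011 0.034]
base [329. 218.] 0.85 [0.522 0.008 0.01 ]
dish [396. 154.] 0.53 [ 0.367 -0.286 -0.   ]
mat [289. 157.] 0.56 [ 0.667 -0.237  0.   ]
balance [264. 293.] 0.71 [0.632 0.245 0.   ]
pad [392. 153.] 0.67 [ 0.379 -0.291  0.   ]
beaker [236. 237.] 0.9 [0.735 0.091 0.   ]
mortar [246. 198.] 0.8 [ 0.746 -0.049  0.   ]
```

View pics/top0.png

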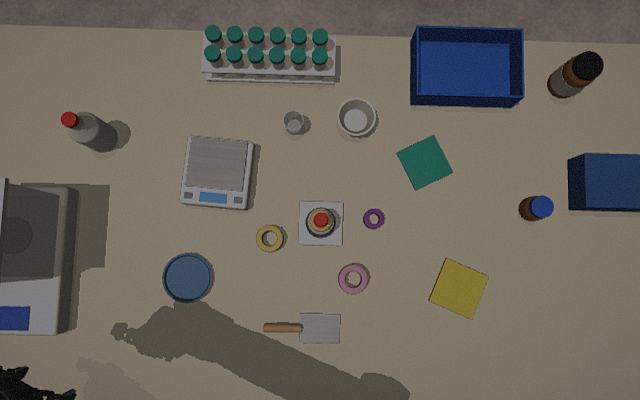

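View pics/side0.png

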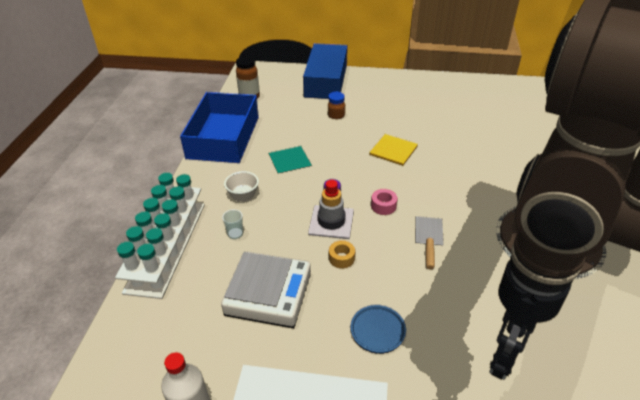

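The top view shows the stack at (320,222) on its plate. The dish is at (187,278), the mat at (424,163), the balance pan at (219,163) and the pad at (459,288). The beaker is at (294,123) and the mortar at (356,118).

Collar candidates: brass in the stack (320,222), loose brass ring (270,238), pink ring (352,279) and purple ring (373,218). Pink and purple are excluded. The loose brass ring is about 27 px (60 mm) across and so the larger one, so the collar meant is the one in the stack. I'll confirm that in a crop and refine the positions.

Run:
```python
from h import *
def big(m):
    n,l,s,c=cv2.connectedComponentsWithStats(m.astype(np.uint8)); i=1+np.argmax(s[1:,4]); return l==i
for n in("top","side"):
    p=arm.camera(n); h=cv2.cvtColor(p["color"],cv2.COLOR_RGB2HSV).astype(int)
    if n=="top": save(p,"crop.png",(230,180,410,310),4)
    for k,z,lo,hi in(("dish",.012,95,115),("mat",.004,75,95),("pad",.012,20,32)):
        t=[d for d in arm.trace(p,k)]
        if not t: continue
        m=t[0]["region"]
        (c,sz,a)=cv2.minAreaRect(np.argwhere(m)[:,::-1].astype(np.float32))
        b=cv2.boxPoints((c,sz,a)); w=[ray(p,x,z) for x in b]; e=w[1]-w[0]; f=w[2]-w[1]
        print(n,k,t[0]["confidence"],np.round(c),'cen',np.round(ray(p,c,z),4),'mean of region',np.round(ray(p,np.argwhere(m).mean(0)[::-1],z),4),'size',np.round([np.hypot(*e[:2]),np.hypot(*f[:2])],3),'ang',np.round(np.degrees(np.arctan2(e[1],e[0])),1))
    H,S,V=h[...,0],h[...,1],h[...,2]
    red=((H<7)|(H>172))&(S>140)&(V>60); red[:, :300]=0; red[:,345:]=0; red[:150]=0; red[260:]=0
    r=np.argwhere(big(red)).mean(0)[::-1]; print(n,'knob',r,red.sum(),ray(p,r,.122),ray(p,r,.128))
    for t in arm.trace(p,"balance")[:1]:
        m=t["region"];b=cv2.boxPoints(cv2.minAreaRect(np.argwhere(m)[:,::-1].astype(np.float32)));print('bal',b.round(),[np.round(ray(p,x,.05)[:2],3) for x in b])
    if n=="top": save(p,"bal.png",(165,120,275,220),5)
    for nm in("sleeve","collar","base"):
      for t in arm.trace(p,nm)[:3]:print(n,nm,round(t["confidence"],2),np.round(t["location"]),t["region"].sum())
```

```text
top dish 0.59 [187. 278.] cen [0.3868 0.3061 0.012 ] mean of region [0.3864 0.3063 0.012 ] size [0.107 0.11 ] ang -42.8
top mat 0.86 [425. 163.] cen [ 0.6633 -0.2275  0.004 ] mean of region [ 0.6629 -0.2273  0.004 ] size [0.099 0.099] ang -61.8
top pad 0.96 [459. 289.] cen [ 0.3754 -0.304   0.012 ] mean of region [ 0.3759 -0.3036  0.012 ] size [0.107 0.109] ang -22.7
top knob [320.47337278 219.71005917] 169 [0.5156282  0.01170576 0.122     ] [0.51519648 0.0117398  0.128     ]
bal [[179. 204.]
 [187. 134.]
 [256. 142.]
 [248. 212.]] [array([0.548, 0.323]), array([0.704, 0.313]), array([0.691, 0.16 ]), array([0.535, 0.171])]
top sleeve 0.58 [325. 232.] 128
top sleeve 0.43 [425. 159.] 1869
top sleeve 0.18 [188. 279.] 1967
top collar 0.88 [359. 275.] 497
top collar 0.83 [378. 216.] 281
top collar 0.68 [267. 232.] 415
top base 0.74 [325. 234.] 100
side dish 0.73 [378. 328.] cen [0.3836 0.3112 0.012 ] mean of region [0.3843 0.3106 0.012 ] size [0.114 0.115] ang -172.4
side mat 0.91 [290. 159.] cen [ 0.6612 -0.2234  0.004 ] mean of region [ 0.6624 -0.222   0.004 ] size [0.116 0.107] ang -152.3
side pad 0.95 [393. 149.] cen [ 0.3758 -0.2943  0.012 ] mean of region [ 0.3745 -0.2933  0.012 ] size [0.127 0.129] ang -96.4
side knob [331.06741573 187.87640449] 178 [0.51438055 0.02492158 0.122     ] [0.51353962 0.03188744 0.128     ]
bal [[219. 314.]
 [233. 247.]
 [312. 262.]
 [299. 330.]] [array([0.695, 0.347]), array([0.716, 0.167]), array([0.534, 0.19 ]), array([0.534, 0.362])]
side sleeve 0.64 [332. 208.] 395
side collar 0.91 [340. 256.] 641
side collar 0.63 [332. 202.] 182
side collar 0.56 [381. 200.] 583
side base 0.79 [329. 222.] 251
```

View pics/crop.png

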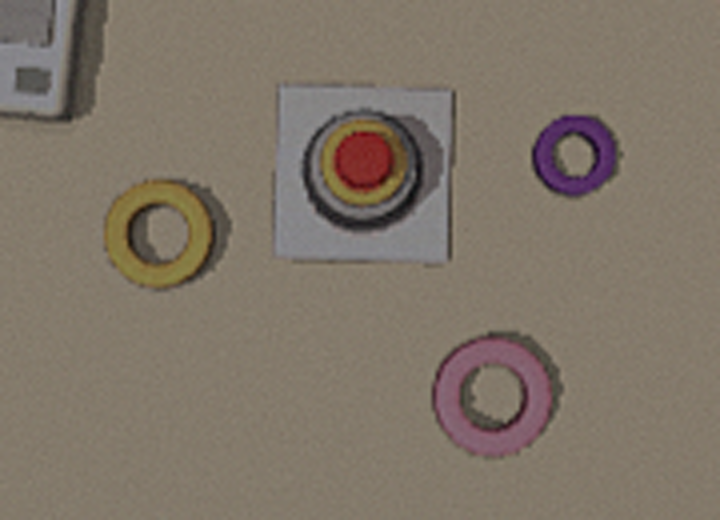

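View pics/bal.png

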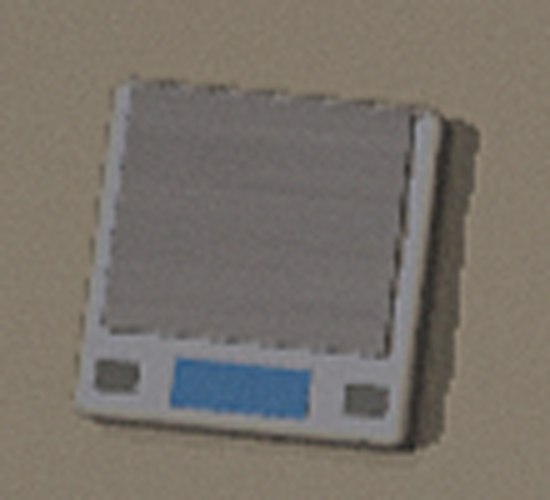

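The crop confirms it: the brass ring in the stack is about 22 px across (46 mm), smaller than the loose brass one (27 px, 60 mm). The balance pan corners are clear, with the display toward the robot. Now moving over the stack.

```bash
python3 - <<'E'
from h import *
p=arm.camera("top")
P=[(165+x/5,120+y/5) for x,y in((132,82),(415,112),(385,355),(103,328))]
w=[ray(p,x,.054) for x in P];print(np.round(w,3),np.mean(w,0))
Q=[(230+x/4,180+y/4) for x,y in((279,85),(455,90),(449,265),(274,260))]
print('plate',np.mean([ray(p,x,.01) for x in Q],0))
E
python3 -m handwheel '[[[0.025,-0.039,-0.001,0],[0.025,-0.039,-0.001,0],[0.025,-0.039,-0.001,0],[0.025,-0.039,-0.001,0],[0.025,-0.039,-0.001,0],[0.025,-0.039,-0.001,0],[0.025,-0.039,-0.001,0],[0.025,-0.039,-0.001,0],[0.025,-0.039,-0.001,0],[0.025,-0.039,-0.001,0],[0.025,-0.039,-0.001,0],[0.031,-0.040,-0.001,0]]]' -1
python3 -c "
from h import *
print(arm.observe())"
```

```text
[[0.698 0.302 0.054]
 [0.688 0.176 0.054]
 [0.579 0.185 0.054]
 [0.588 0.309 0.054]] [0.63862474 0.24298165 0.054     ]
plate [0.51473165 0.00946553 0.01      ]
time_s: 3.45
ee_pos: [0.5162, 0.0109, 0.2195]
eef_rot: [3.141, 0.0, 2.731]
force: [0.7, 0.9, -0.2]
opening: 1.001
gripper_force: 0.0
{'time_s': 3.45, 'qpos': array([ 2.10484247e-02,  1.09072868e-01, -8.42904597e-02,  1.37690698e+00,
        1.83078120e-04,  4.31843538e-01]), 'qvel': array([-0.66597254,  0.44017387,  0.46329501,  0.01726735,  0.00223631,
       -0.66146299]), 'tau': array([  2.77239785, -46.06942177,  32.82541037,   0.36152157,
        -0.11748865,   0.68678549]), 'ee_pos': array([0.51622327, 0.0109214 , 0.21951794]), 'eef_rot': array([3.14120622e+00, 4.01103603e-04, 2.73079751e+00]), 'force': array([ 0.7207651 ,  0.8862917 , -0.21490025]), 'torque': array([-0.02477106, -0.01550961, -0.03267777]), 'gripper_force': 0.0, 'opening': 1.001397610546956}
```

```bash
python3 -m handwheel '[[[0,0,-0.02,0],[0,0,-0.02,0],[0,0,-0.02,0],[0,0,-0.02,0],[0,0,-0.02,0],[0,0,-0.01,0],[0,0,0,0],[0,0,0,0]]]' -1
python3 - <<'E'
from h import *
p=arm.camera("side");save(p,"s1.png",(250,100,410,240),5)
E
```

```text
time_s: 4.45
ee_pos: [0.5161, 0.0123, 0.1101]
eef_rot: [3.141, 0.001, 2.731]
force: [-0.3, -0.2, -0.6]
opening: 1.002
gripper_force: 0.0
```

View pics/s1.png

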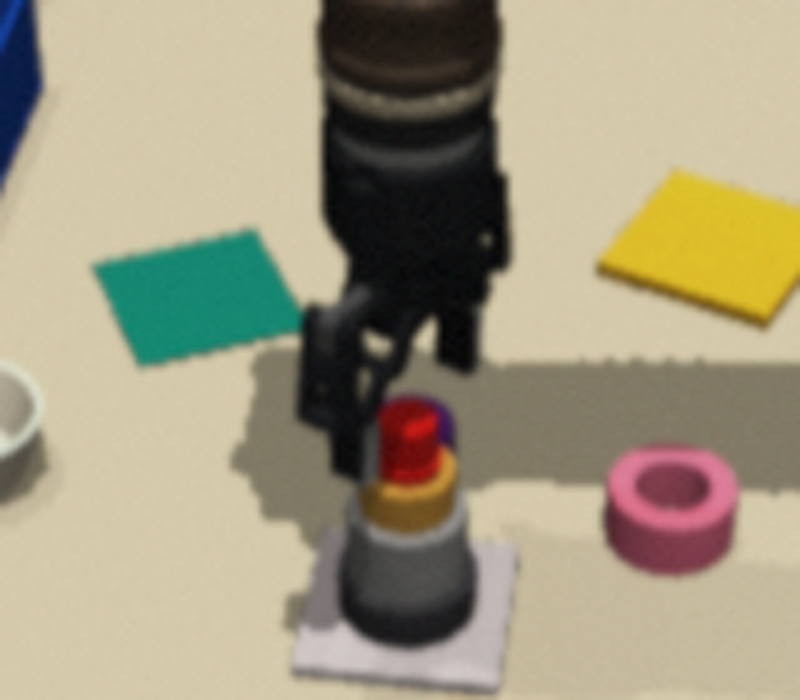

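The open fingers straddle the red knob at (412,440) in the crop, and the stack is undisturbed. Closing.

```bash
python3 -m handwheel '[[[-0.001,-0.001,-0.001,0],[0,0,0,0],[0,0,0,0],[0,0,0,0],[0,0,0,0],[0,0,0,0],[0,0,0,0],[0,0,0,0]]]' 1
python3 -m handwheel '[[[0,0,0.005,0],[0,0,0.005,0],[0,0,0.005,0],[0,0,0.01,0],[0,0,0.01,0],[0,0,0.01,0],[0,0,0.015,0],[0,0,0.015,0],[0,0,0.01,0],[0,0,0,0]]]'
python3 - <<'E'
from h import *
p=arm.camera("side");save(p,"s2.png",(250,100,410,240),5)
E
```

```text
time_s: 5.5
ee_pos: [0.515, 0.0115, 0.1087]
eef_rot: [3.141, 0.001, 2.731]
force: [-0.1, 1.1, 6.0]
opening: 0.303
gripper_force: 59.0
time_s: 6.75
ee_pos: [0.5152, 0.0113, 0.1943]
eef_rot: [3.141, 0.002, 2.731]
force: [1.0, -0.6, -1.5]
opening: 0.305
gripper_force: 59.3
```

View pics/s2.png

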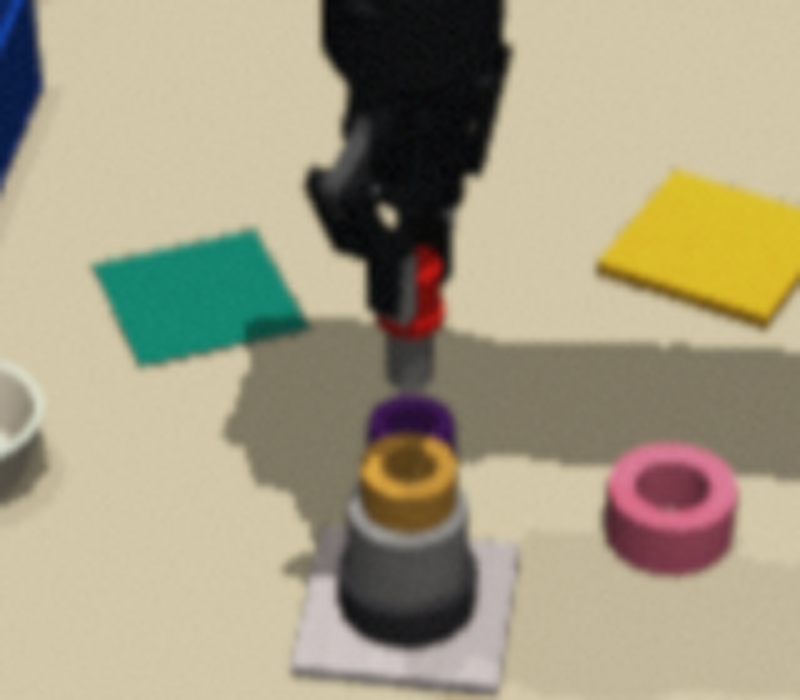

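The plunger is out cleanly and the collar, sleeve and base still stand. Over to the dish.

```bash
python3 -m handwheel '[[[-0.008,0.018,0,0],[-0.013,0.03,0,0],[-0.013,0.03,0,0],[-0.013,0.03,0,0],[-0.013,0.03,0,0],[-0.013,0.03,0,0],[-0.013,0.03,0,0],[-0.013,0.03,0,0],[-0.013,0.03,0,0],[-0.013,0.03,0,0],[-0.004,0.008,0,0],[0,0,0,0]]]'
python3 -m handwheel '[[[0,0,-0.02,0],[0,0,-0.025,0],[0,0,-0.025,0],[0,0,-0.025,0],[0,0,-0.02,0],[0,0,-0.01,0],[0,0,-0.005,0],[0,0,-0.005,0],[0,0,0,0],[0,0,0,0]]]'
python3 - <<'E'
from h import *
for n in("top","side"):
    p=arm.camera(n)
    for nm,z in(("dish",.0),("plunger",.015)):
        for d in arm.place_of(p,nm)[:2]:print(n,nm,round(d["confidence"],2),np.round(d["location"]),np.round(ray(p,d["location"],z),4))
save(p,"s3.png",(310,240,470,380),5)
E
```

```text
time_s: 8.3
ee_pos: [0.3848, 0.3075, 0.1929]
eef_rot: [-3.141, -0.0, 2.732]
force: [-0.0, 0.6, -0.7]
opening: 0.304
gripper_force: 59.4
time_s: 9.55
ee_pos: [0.3859, 0.3075, 0.0587]
eef_rot: [3.141, 0.0, 2.731]
force: [-0.3, -0.0, -1.1]
opening: 0.305
gripper_force: 59.4
top dish 0.76 [187. 278.] [0.3856 0.3091 0.    ]
top plunger 0.52 [189. 278.] [0.386  0.3015 0.015 ]
side dish 0.68 [262. 292.] [0.6363 0.2452 0.    ]
side dish 0.59 [379. 331.] [0.3825 0.3095 0.    ]
side plunger 0.72 [377. 324.] [0.3873 0.3041 0.015 ]
```

View pics/s3.png

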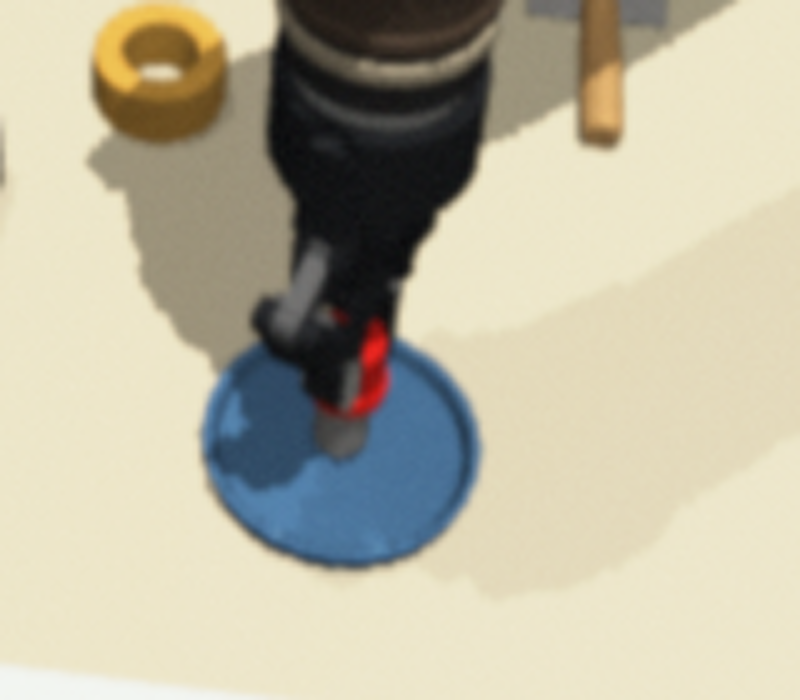

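The stem foot is at (342,445) and the dish centre at (341,452), so it is well centred. Lowering in small steps.

```bash
python3 -m handwheel '[[[0,0.001,-0.003,0],[0,0,-0.002,0],[0,0,-0.0015,0],[0,0,-0.001,0],[0,0,0,0],[0,0,0,0]]]'
```

```text
time_s: 10.6
ee_pos: [0.3857, 0.3083, 0.0508]
eef_rot: [3.142, -0.0, 2.731]
force: [0.2, -0.4, -1.0]
opening: 0.305
gripper_force: 59.6
```

```bash
python3 -m handwheel '[[[0,0,-0.0007,0],[0,0,-0.0007,0],[0,0,0,0],[0,0,0,0]]]'
```

```text
time_s: 11.1
ee_pos: [0.3859, 0.3084, 0.0507]
eef_rot: [3.141, 0.001, 2.731]
force: [-2.4, -2.2, 9.3]
opening: 0.301
gripper_force: 60.6
```

```bash
python3 -m handwheel '[[[0,0,0,0],[0,0,0,0],[0,0,0,0],[0,0,0,0],[0,0,0,0],[0,0,0,0],[0,0,0,0]]]' -1
python3 -m handwheel '[[[0,0,0.02,0],[0,0,0.03,0],[0,0,0.03,0],[0,0,0.03,0],[0,0,0.03,0],[0,0,0,0],[0,0,0,0]]]'
python3 - <<'E'
from h import *
p=arm.camera("side");save(p,"s4.png",(310,170,470,380),4)
E
```

```text
time_s: 11.98
ee_pos: [0.3857, 0.3083, 0.0494]
eef_rot: [-3.142, 0.0, 2.731]
force: [1.0, -0.3, 0.1]
opening: 0.996
gripper_force: 0.0
time_s: 12.85
ee_pos: [0.3855, 0.3082, 0.1887]
eef_rot: [-3.141, -0.0, 2.731]
force: [-0.3, 0.6, 0.2]
opening: 1.002
gripper_force: 0.0
```

View pics/s4.png

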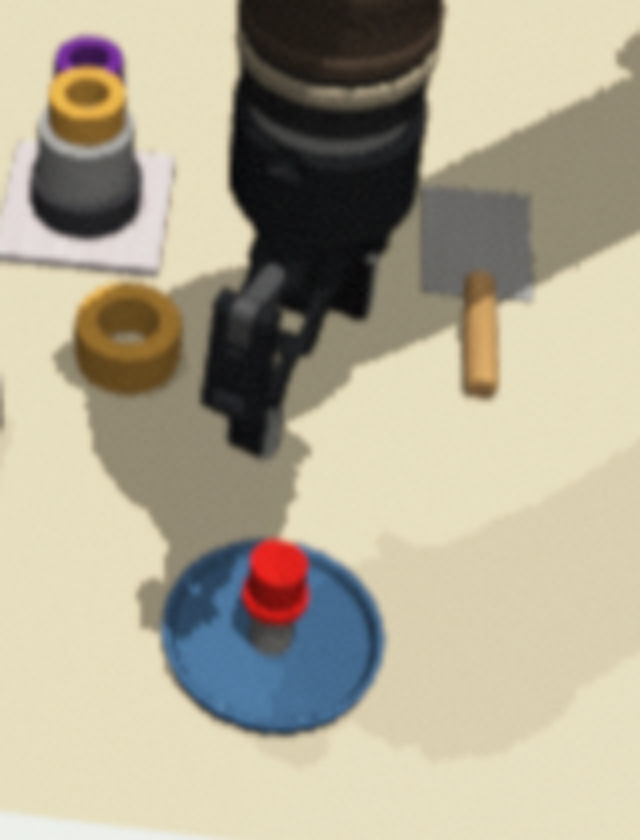

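The plunger stands upright in the dish centre, and the rest of the stack is intact at (87,170). Back to the stack for the collar.

```bash
python3 -m handwheel '[[[0.009,-0.019,0,0],[0.0135,-0.031,0,0],[0.0135,-0.031,0,0],[0.0135,-0.031,0,0],[0.0135,-0.031,0,0],[0.0135,-0.031,0,0],[0.0135,-0.031,0,0],[0.0135,-0.031,0,0],[0.0135,-0.031,0,0],[0.0095,-0.022,0,0],[0.003,-0.008,0,0],[0,0,0,0]]]'
python3 -m handwheel '[[[0,0,-0.025,0],[0,0,-0.025,0],[0,0,-0.025,0],[0,0,-0.02,0],[0,0,-0.011,0],[0,0,-0.005,0],[0,0,0,0],[0,0,0,0]]]'
python3 - <<'E'
from h import *
p=arm.camera("top");save(p,"t5.png",(270,170,370,270),6)
for d in arm.place_of(p,"collar")[:4]:print(np.round(d["location"],1),d["confidence"],ray(p,d["location"],.074))
E
```

```text
time_s: 14.4
ee_pos: [0.5147, 0.0112, 0.1886]
eef_rot: [-3.141, -0.002, 2.73]
force: [-0.0, -0.7, -0.1]
opening: 1.004
gripper_force: 0.0
time_s: 15.4
ee_pos: [0.5156, 0.0114, 0.0791]
eef_rot: [3.141, 0.001, 2.731]
force: [0.9, -0.8, -0.1]
opening: 0.996
gripper_force: 0.0
[271.6 239.3] 0.85 [0.47455404 0.11488042 0.074     ]
[373.1 218.3] 0.51 [ 0.52490967 -0.10193013  0.074     ]
[353.8 277.4] 0.38 [ 0.39776045 -0.06250575  0.074     ]
```

```bash
python3 -m handwheel '[[[0,0,0,0],[0,0,0,0],[0,0,0,0],[0,0,0,0],[0,0,0,0],[0,0,0,0],[0,0,0,0],[0,0,0,0]]]' 1
python3 -m handwheel '[[[0,0,0.005,0],[0,0,0.005,0],[0,0,0.01,0],[0,0,0.02,0],[0,0,0.03,0],[0,0,0.03,0],[0,0,0.015,0],[0,0,0,0]]]'
python3 - <<'E'
from h import *
p=arm.camera("side");save(p,"s6.png",(250,100,410,240),4)
E
```

```text
time_s: 16.5
ee_pos: [0.5156, 0.0113, 0.079]
eef_rot: [3.141, 0.001, 2.731]
force: [-1.1, 0.3, 5.0]
opening: 0.507
gripper_force: 61.9
time_s: 17.5
ee_pos: [0.5157, 0.0113, 0.1943]
eef_rot: [3.141, 0.002, 2.731]
force: [0.1, 0.3, -2.7]
opening: 0.506
gripper_force: 61.3
```

View pics/s6.png

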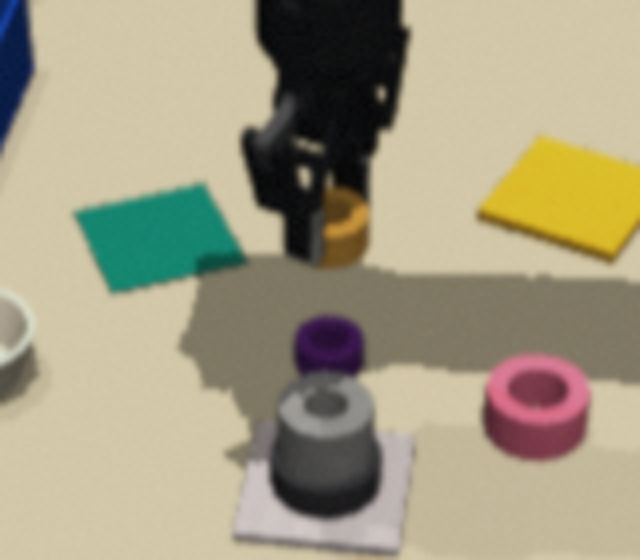

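The collar is held level; the sleeve and base are still in place. Over to the mat.

```bash
python3 -m handwheel '[[[0.01,-0.016,0,0],[0.0165,-0.0265,0,0],[0.0165,-0.0265,0,0],[0.0165,-0.0265,0,0],[0.0165,-0.0265,0,0],[0.0165,-0.0265,0,0],[0.0165,-0.0265,0,0],[0.0165,-0.0265,0,0],[0.0165,-0.0265,0,0],[0.0055,-0.0095,0,0],[0,0,0,0],[0,0,0,0]]]'
python3 -m handwheel '[[[0,0,-0.02,0],[0,0,-0.03,0],[0,0,-0.03,0],[0,0,-0.03,0],[0,0,-0.03,0],[0,0,-0.02,0],[0,0,-0.01,0],[0,0,-0.005,0],[0,0,0,0],[0,0,0,0]]]'
python3 - <<'E'
from h import *
p=arm.camera("side");save(p,"s7.png",(240,90,360,210),5)
E
```

```text
time_s: 19.05
ee_pos: [0.6622, -0.2256, 0.1931]
eef_rot: [3.141, -0.001, 2.731]
force: [-0.0, 0.0, -1.9]
opening: 0.508
gripper_force: 61.3
time_s: 20.3
ee_pos: [0.6632, -0.2264, 0.0195]
eef_rot: [3.141, 0.002, 2.731]
force: [0.1, -0.0, -1.9]
opening: 0.51
gripper_force: 61.3
```

View pics/s7.png

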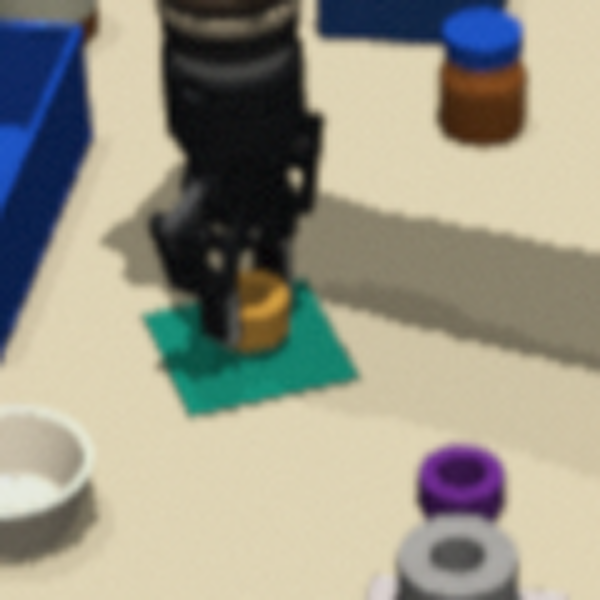

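The collar is over the middle of the mat (mat centre about (252,350)), about 10 mm up. Lowering.

```bash
python3 -m handwheel '[[[0,0,-0.003,0],[0,0,-0.003,0],[0,0,-0.002,0],[0,0,-0.001,0],[0,0,-0.0007,0],[0,0,-0.0007,0],[0,0,0,0],[0,0,0,0]]]'
```

```text
time_s: 21.35
ee_pos: [0.6627, -0.2262, 0.0091]
eef_rot: [3.142, 0.001, 2.731]
force: [-4.1, 1.8, 4.6]
opening: 0.505
gripper_force: 62.1
```

```bash
python3 -m handwheel '[[[0,0,0,0],[0,0,0,0],[0,0,0,0],[0,0,0,0],[0,0,0,0],[0,0,0,0]]]' -1
python3 -m handwheel '[[[0,0,0.01,0],[0,0,0.03,0],[0,0,0.03,0],[0,0,0.03,0],[0,0,0.03,0],[0,0,0.03,0],[0,0,0,0]]]'
python3 -m handwheel '[[[-0.01,0.016,0,0],[-0.0165,0.0265,0,0],[-0.0165,0.0265,0,0],[-0.0165,0.0265,0,0],[-0.0165,0.0265,0,0],[-0.0165,0.0265,0,0],[-0.0165,0.0265,0,0],[-0.0165,0.0265,0,0],[-0.0165,0.0265,0,0],[-0.0055,0.0095,0,0],[0,0,0,0],[0,0,0,0]]]'
python3 - <<'E'
from h import *
p=arm.camera("top")
for d in arm.place_of(p,"collar")[:4]:print(np.round(d["location"],1),round(d["confidence"],2),ray(p,d["location"],.004))
E
```

```text
time_s: 22.1
ee_pos: [0.6627, -0.2262, 0.0079]
eef_rot: [-3.142, -0.0, 2.731]
force: [-1.2, -0.7, 0.4]
opening: 0.997
gripper_force: 0.0
time_s: 22.98
ee_pos: [0.664, -0.2267, 0.172]
eef_rot: [3.141, 0.006, 2.731]
force: [0.0, -0.4, 1.0]
opening: 1.003
gripper_force: 0.0
time_s: 24.48
ee_pos: [0.5156, 0.0107, 0.1678]
eef_rot: [-3.141, 0.0, 2.73]
force: [0.1, -0.7, -0.2]
opening: 1.002
gripper_force: 0.0
[373.  218.5] 0.66 [ 0.52985399 -0.10936247  0.004     ]
[421.8 162.3] 0.64 [ 0.66362658 -0.22122204  0.004     ]
[269.4 239.5] 0.6 [0.47616732 0.12608464 0.004     ]
[220.8 171. ] 0.38 [0.63082286 0.24313146 0.004     ]
```

The collar lies on the mat within about 5 mm. Now the sleeve.

```bash
python3 -m handwheel '[[[0,0,-0.025,0],[0,0,-0.03,0],[0,0,-0.03,0],[0,0,-0.025,0],[0,0,-0.013,0],[0,0,-0.006,0],[0,0,0,0],[0,0,0,0]]]'
python3 -m handwheel '[[[0,0,0,0],[0,0,0,0],[0,0,0,0],[0,0,0,0],[0,0,0,0],[0,0,0,0],[0,0,0,0],[0,0,0,0]]]' 1
python3 -m handwheel '[[[0,0,0.003,0],[0,0,0.005,0],[0,0,0.01,0],[0,0,0.02,0],[0,0,0.03,0],[0,0,0.03,0],[0,0,0.03,0],[0,0,0.02,0],[0,0,0,0]]]'
python3 - <<'E'
from h import *
p=arm.camera("side");save(p,"s8.png",(230,100,410,320),3)
E
```

```text
time_s: 25.58
ee_pos: [0.5159, 0.0113, 0.0399]
eef_rot: [3.141, 0.001, 2.731]
force: [-0.2, -0.9, 0.4]
opening: 0.999
gripper_force: 0.0
time_s: 26.58
ee_pos: [0.5161, 0.0119, 0.0404]
eef_rot: [3.139, 0.002, 2.731]
force: [-1.2, 2.9, 5.8]
opening: 0.671
gripper_force: 63.3
time_s: 27.7
ee_pos: [0.516, 0.0112, 0.1888]
eef_rot: [3.14, 0.003, 2.731]
force: [0.9, -0.6, -7.6]
opening: 0.669
gripper_force: 66.1
```

View pics/s8.png

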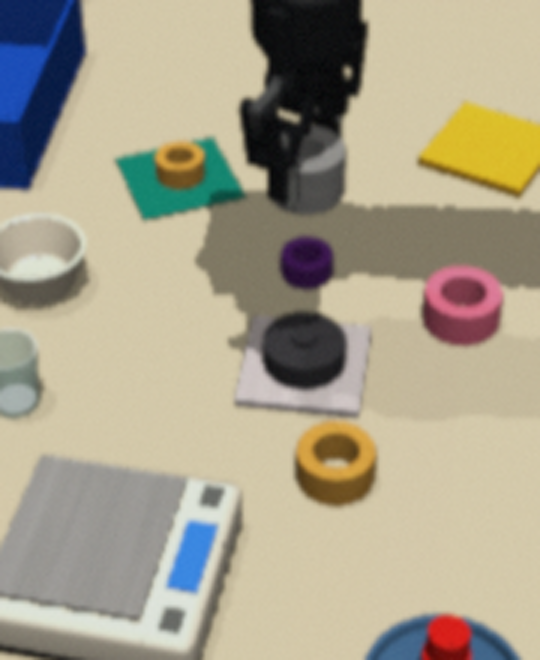

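The sleeve is held level, the base is still on its plate, and the collar is centred on the mat at (180,165). On to the balance.

```bash
python3 -m handwheel '[[[0.008,0.015,0,0],[0.0135,0.0255,0,0],[0.0135,0.0255,0,0],[0.0135,0.0255,0,0],[0.0135,0.0255,0,0],[0.0135,0.0255,0,0],[0.0135,0.0255,0,0],[0.0135,0.0255,0,0],[0.0135,0.0255,0,0],[0.006,0.012,0,0],[0,0,0,0],[0,0,0,0]]]'
python3 -m handwheel '[[[0,0,-0.02,0],[0,0,-0.025,0],[0,0,-0.025,0],[0,0,-0.025,0],[0,0,-0.013,0],[0,0,-0.007,0],[0,0,-0.002,0],[0,0,0,0],[0,0,0,0]]]'
python3 - <<'E'
from h import *
p=arm.camera("side");save(p,"s9.png",(200,200,330,340),4)
E
```

```text
time_s: 29.25
ee_pos: [0.6367, 0.2417, 0.1865]
eef_rot: [-3.14, -0.001, 2.731]
force: [0.4, 0.8, -7.9]
opening: 0.67
gripper_force: 66.4
time_s: 30.38
ee_pos: [0.6376, 0.2425, 0.0709]
eef_rot: [3.141, 0.001, 2.731]
force: [0.5, 0.9, -6.9]
opening: 0.665
gripper_force: 66.4
```

View pics/s9.png

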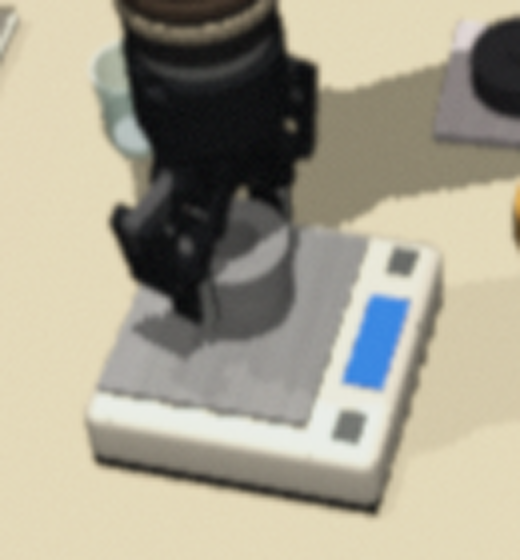

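The sleeve at (248,290) is over the pan middle, about 10 mm up, with the beaker well clear. Lowering.

```bash
python3 -m handwheel '[[[0,0,-0.003,0],[0,0,-0.003,0],[0,0,-0.002,0],[0,0,-0.001,0],[0,0,-0.0007,0],[0,0,-0.0007,0],[0,0,0,0],[0,0,0,0]]]'
```

```text
time_s: 31.42
ee_pos: [0.6372, 0.2423, 0.0605]
eef_rot: [3.141, 0.0, 2.731]
force: [-4.3, -1.2, 2.6]
opening: 0.67
gripper_force: 67.3
```

```bash
python3 -m handwheel '[[[0,0,0,0],[0,0,0,0],[0,0,0,0],[0,0,0,0],[0,0,0,0],[0,0,0,0]]]' -1
python3 -m handwheel '[[[0,0,0.01,0],[0,0,0.02,0],[0,0,0.03,0],[0,0,0.03,0],[0,0,0.02,0],[0,0,0,0],[0,0,0,0]]]'
python3 -m handwheel '[[[-0.008,-0.015,0,0],[-0.0135,-0.0255,0,0],[-0.0135,-0.0255,0,0],[-0.0135,-0.0255,0,0],[-0.0135,-0.0255,0,0],[-0.0135,-0.0255,0,0],[-0.0135,-0.0255,0,0],[-0.0135,-0.0255,0,0],[-0.0135,-0.0255,0,0],[-0.006,-0.012,0,0],[0,0,0,0],[0,0,0,0]]]'
python3 - <<'E'
from h import *
p=arm.camera("side");save(p,"s10.png",(200,130,410,350),3)
for n in("base","sleeve"):
  for d in arm.place_of(p,n)[:2]:print(n,np.round(d["location"],1),round(d["confidence"],2),ray(p,d["location"],.01),ray(p,d["location"],.054))
E
```

```text
time_s: 32.17
ee_pos: [0.6372, 0.2423, 0.0595]
eef_rot: [-3.142, -0.0, 2.731]
force: [-0.3, -0.8, 0.5]
opening: 1.002
gripper_force: 0.0
time_s: 33.05
ee_pos: [0.6369, 0.2422, 0.1689]
eef_rot: [-3.141, -0.0, 2.731]
force: [-1.2, 0.1, -0.8]
opening: 1.002
gripper_force: 0.0
time_s: 34.55
ee_pos: [0.5155, 0.0118, 0.1693]
eef_rot: [3.141, -0.0, 2.731]
force: [-0.1, 0.4, 0.1]
opening: 0.998
gripper_force: 0.0
base [328.3 222.5] 0.78 [0.52081389 0.02389247 0.01      ] [0.51511037 0.06852446 0.054     ]
sleeve [264.  273.3] 0.82 [0.64081789 0.20066596 0.01      ] [0.62911325 0.23645792 0.054     ]
sleeve [287.8 157.2] 0.62 [ 0.66671229 -0.2210506   0.01      ] [ 0.65371273 -0.16416958  0.054     ]
```

View pics/s10.png

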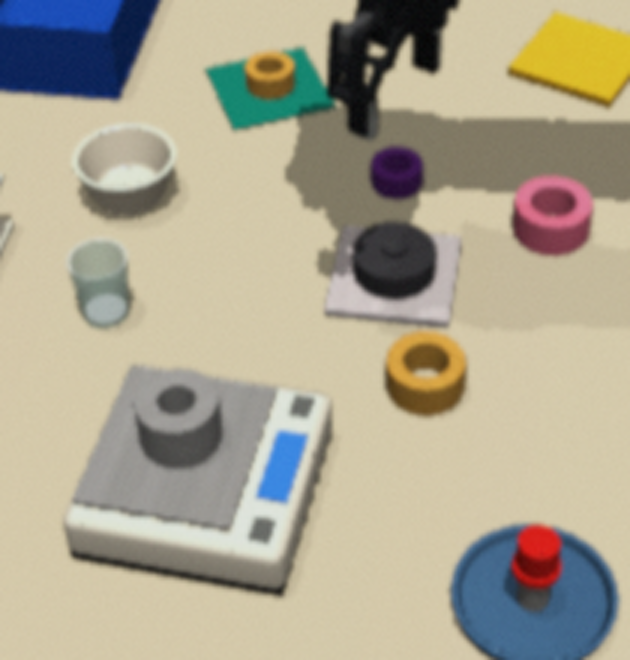

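The sleeve stands on the pan and the base is undisturbed. Now the base, descending carefully.

```bash
python3 -m handwheel '[[[0,0,-0.025,0],[0,0,-0.03,0],[0,0,-0.03,0],[0,0,-0.03,0],[0,0,-0.015,0],[0,0,-0.01,0],[0,0,-0.005,0],[0,0,-0.005,0],[0,0,-0.005,0],[0,0,-0.005,0],[0,0,0,0],[0,0,0,0]]]'
python3 - <<'E'
from h import *
p=arm.camera("side");save(p,"s11.png",(280,150,380,250),6)
E
```

```text
time_s: 36.2
ee_pos: [0.5152, 0.0113, 0.0097]
eef_rot: [3.142, 0.0, 2.731]
force: [0.1, 0.5, 0.6]
opening: 0.999
gripper_force: 0.0
```

View pics/s11.png

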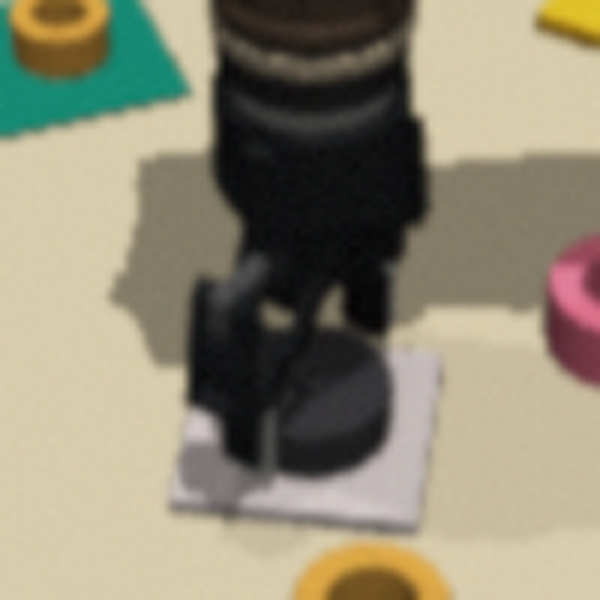

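The fingers straddle the base at (330,400) without contact. Grip and lift.

```bash
python3 -m handwheel '[[[0,0,0,0],[0,0,0,0],[0,0,0,0],[0,0,0,0],[0,0,0,0],[0,0,0,0],[0,0,0,0]]]' 1
python3 -m handwheel '[[[0,0,0.003,0],[0,0,0.004,0],[0,0,0.005,0],[0,0,0.01,0],[0,0,0.02,0],[0,0,0.03,0],[0,0,0.025,0],[0,0,0.015,0],[0,0,0,0],[0,0,0,0]]]'
```

```text
time_s: 37.12
ee_pos: [0.516, 0.0119, 0.0107]
eef_rot: [3.139, 0.001, 2.731]
force: [-1.0, 1.7, 5.1]
opening: 0.772
gripper_force: 66.5
time_s: 38.38
ee_pos: [0.5145, 0.0113, 0.1206]
eef_rot: [-3.141, -0.001, 2.731]
force: [-0.8, 0.4, -8.1]
opening: 0.773
gripper_force: 69.2
```

```bash
python3 -m handwheel '[[[-0.007,-0.016,0,0],[-0.014,-0.0315,0,0],[-0.014,-0.0315,0,0],[-0.014,-0.0315,0,0],[-0.014,-0.0315,0,0],[-0.014,-0.0315,0,0],[-0.014,-0.0315,0,0],[-0.014,-0.0315,0,0],[-0.014,-0.0315,0,0],[-0.014,-0.0315,0,0],[-0.006,-0.0148,0,0],[0,0,0,0]]]'
python3 -m handwheel '[[[0,0,-0.015,0],[0,0,-0.025,0],[0,0,-0.025,0],[0,0,-0.018,0],[0,0,-0.01,0],[0,0,-0.005,0],[0,0,0,0],[0,0,0,0]]]'
python3 - <<'E'
from h import *
p=arm.camera("side");save(p,"s12.png",(330,80,460,210),5)
E
```

```text
time_s: 39.88
ee_pos: [0.3752, -0.3035, 0.121]
eef_rot: [3.141, -0.001, 2.729]
force: [-0.5, 0.2, -7.5]
opening: 0.767
gripper_force: 69.6
time_s: 40.88
ee_pos: [0.3766, -0.3033, 0.0243]
eef_rot: [-3.141, 0.001, 2.731]
force: [0.0, 0.5, -8.2]
opening: 0.775
gripper_force: 69.7
```

View pics/s12.png

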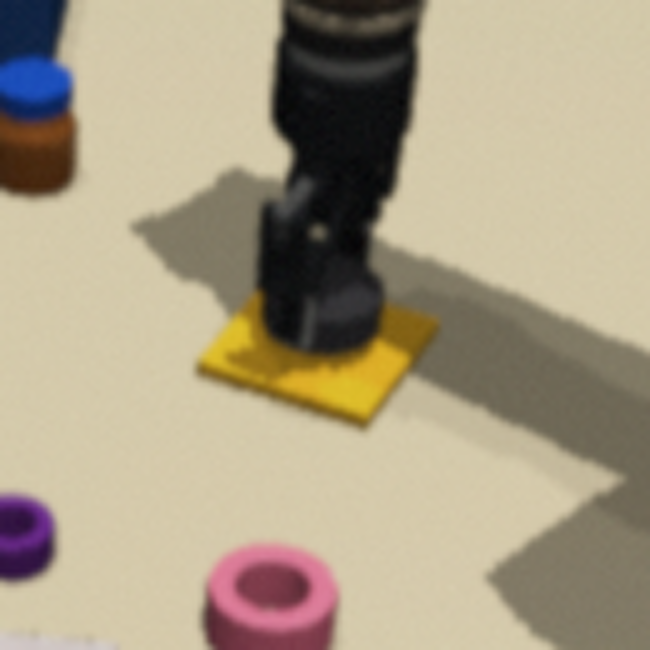

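The base is over the pad, with the pad centre at about (319,345). It looks about 5 mm too far toward -y, so I shift it +4 mm in y while lowering.

```bash
python3 -m handwheel '[[[0,0.002,-0.003,0],[0,0.002,-0.003,0],[0,0,-0.002,0],[0,0,-0.001,0],[0,0,-0.001,0],[0,0,-0.0007,0],[0,0,-0.0007,0],[0,0,0,0],[0,0,0,0]]]'
```

```text
time_s: 42.05
ee_pos: [0.3762, -0.2991, 0.0127]
eef_rot: [-3.141, 0.0, 2.731]
force: [-3.6, 1.4, 4.2]
opening: 0.769
gripper_force: 70.7
```

```bash
python3 -m handwheel '[[[0,0,0,0],[0,0,0,0],[0,0,0,0],[0,0,0,0],[0,0,0,0]]]' -1
python3 -m handwheel '[[[0,0,0.01,0],[0,0,0.02,0],[0,0,0.03,0],[0,0,0.03,0],[0,0,0.03,0],[0,0,0.03,0],[-0.03,0.05,0,0],[-0.03,0.05,0,0],[-0.03,0.05,0,0],[0,0,0,0],[0,0,0,0],[0,0,0,0]]]'
python3 - <<'E'
from h import *
for n in("top","side"):
    p=arm.camera(n)
    for k,z in(("plunger",.006),("collar",.004),("sleeve",.054),("base",.012),("beaker",0),("mortar",0)):
        print(n,k,[(round(d["confidence"],2),np.round(ray(p,d["location"],z)[:2],3)) for d in arm.place_of(p,k)[:3]])
    if n=="top": save(p,"t13.png",None,1.25)
E
```

```text
time_s: 42.68
ee_pos: [0.3762, -0.299, 0.0122]
eef_rot: [-3.142, 0.0, 2.731]
force: [0.0, 0.9, -0.3]
opening: 1.002
gripper_force: 0.0
time_s: 44.18
ee_pos: [0.2869, -0.1497, 0.1625]
eef_rot: [-3.141, 0.0, 2.73]
force: [-0.4, 0.0, -0.3]
opening: 1.002
gripper_force: 0.0
top plunger [(0.7, array([0.377, 0.296]))]
top collar [(0.76, array([ 0.534, -0.113])), (0.71, array([ 0.662, -0.222])), (0.7, array([0.48 , 0.119]))]
top sleeve [(0.66, array([0.622, 0.227])), (0.56, array([0.639, 0.246]))]
top base [(0.73, array([ 0.378, -0.302]))]
top beaker [(0.96, array([0.737, 0.083]))]
top mortar [(0.95, array([ 0.76 , -0.065])), (0.33, array([0.642, 0.255]))]
side plunger [(0.77, array([0.387, 0.303]))]
side collar [(0.74, array([ 0.662, -0.217])), (0.69, array([ 0.521, -0.091])), (0.68, array([ 0.391, -0.064]))]
side sleeve [(0.75, array([0.625, 0.242]))]
side base [(0.88, array([ 0.386, -0.297]))]
side beaker [(0.58, array([0.731, 0.081]))]
side mortar [(0.87, array([ 0.75 , -0.065]))]
```

View pics/t13.png

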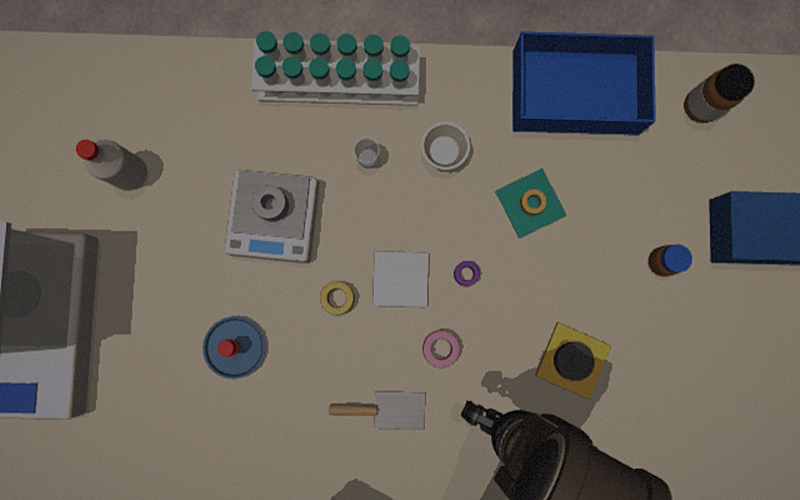

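All four parts stand in the middle of their places: plunger (228,348) leaning only by perspective, collar (532,201), sleeve (270,201), base (574,361). The beaker and mortar have not moved, and the arm is clear.

```bash
python3 -c "
from cell import arm
print(arm.job_done())"
```

```text
the job is handed in; nothing more can be done
None
```

The die is apart and the job is handed in, but the judge returned no verdict: plunger in the dish, collar on the mat, sleeve on the pan and base on the yellow pad all looked centred and upright in the last picture, with the beaker and mortar where they stood.

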